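Find the tripped overload relay by feel and restart the pump supply

ROBOT

A 6-joint arm with a two-finger parallel gripper is mounted at the origin on a cart in front of the work surface, level with it; the furniture and walls round the work are solid. World frame = base frame: x ahead of the robot, y to its left, z up, the work surface at z = 0. Lengths are in m, angles in rad, forces in N, time in s.
With the tool pointing down it reaches from about 0.275 to 0.825 m from the base axis. Payload 5.2 kg.
Tool frame: the origin (TCP) lies at the very end of the fingers, on their centre line; the grasp point (between the pads) lies 19 mm behind it (grip_depth is the distance from the TCP to the grasp point, in m); z points along the fingers, y is the line along which they close (so a half turn about z gives the same grasp; the last joint's range is limited). The gripper opens to 93 mm and grips with 3 to 60 N. Pads are 15 mm wide; open, the fingers measure 128 mm over their backs; the gripper's body (75 mm by 188 mm) begins 65 mm behind the grasp point.
Start: joints at [-1.427, 0.259, 1.535, -0, 1.348, -0.203], TCP at [0.187, -0.517, 0.219] pointing down, gripper open.
Joint ranges: [-3.14, 3.14], [-0.91, 2.08], [0.19, 2.58], [-1.22, 4.36], [0.22, 2.71], [-3.12, 3.12]. Speed limits (rad/s): [2.57, 2.57, 3.14, 3.14, 3.14, 3.14].

INTERFACE

Orientations are given as a 3x3 rotation matrix whose columns are the frame's x, y, z axes.
In Python, from workcell import * gives the robot as it stands.
- The arm moves only by the shell command python3 -m jog 'ROWS' [OPENING] [FORCE]. ROWS is text: rows parted by semicolons, each of 4 numbers parted by spaces: the shift along the tool's x, y, z in m, then the turn about the tool's z in rad. A call has 1 to 12 rows; each row is the pose to reach, as a shift and turn from the pose commanded when the call began, along the tool's axes at that moment; what a row does not reach only later rows make up. A row lasts 1/8 s, in which the tool goes at most 62.5 mm and 10.7 degrees, less where a joint would pass 70% of its speed; a pose out of reach is approached as far as the arm can. A call with a gripper value outside its range is refused whole. OPENING is the opening, from 0 (shut) to 1 (fully open), set as the call begins (- or left out, the last holds). The fingers move at their own pace and stop on an object; FORCE is the grip in N (left out, the last holds). Time passes only in rows, so rows that repeat a pose let the fingers close. It gives the time, the measured TCP pose, the force, the opening and the grip force at its end, in the units of the state.
- state(): the state, without advancing time (a new reading comes with each control period).
- read_camera(name): name is "side" or "top" or "wrist"; returns the picture (480x640x3 uint8, red, green, blue); there is no depth.
- get_calibration(name): a dict with "fx", "fy", "cx", "cy" (pixels), "rvec" (rotation vector, rad) and "tvec" (3), from world to camera coordinates, as OpenCV has them. Camera axes: x right, y down, z forward; pixel columns grow to the right and rows downward; lengths in m; the calibration is good to about 2 mm. A picture is of the moment at which its call begins: read the wrist's pose just before it. get_calibration takes no time and is no camera call; for the wrist camera it gives the pose at the moment of the call.
- sign_off(): hands the job in; it is judged then, once.
The state is a dict: "clock": time; "q": joint angles; "qd": joint speeds; "joint_efforts": joint torques, N m; "eef_pos": TCP position; "tool_rot": TCP orientation; "contact_force": force on the tool from outside, world axes, zero at the start; "wrist_torque": the same for the moment, N m; "grip_width": finger opening in m; "gripper_force": force on a finger pad.
Only numpy, scipy, OpenCV 4.12 (cv2) and the standard library are available. Lean on these libraries where they do the work, as an engineer would, in place of code of your own. Each camera call takes 0.05 s, during which the arm holds its last target. There are 200 camera calls.

TASK

One of the four overload relays in the open starter box has tripped. Press their blue keys slowly, one after another: the tripped one is stiff and gives with a snap, so press it just until it snaps over and let it go; a key that stays soft belongs to a healthy relay, so let go of it before it is half way in, because a deeper press would trip that relay. Press gently throughout, only after the snap turn the red main switch clockwise to its stop (on), and leave the tray, the screwdriver and the marker where they lie.

Things in the scene. Friction and masses are not known exactly. Their poses are not given: they have to be found in the camera images.
- starter_box: light grey open box on its back, 116 mm (its x) by 290 mm (its y) by 45 mm high, walls 4 mm, fixed to the bench; origin: centre of its underside, z up. On a rail along its y stand four identical dark relays (84 by 45 mm, top 69 mm above the bench), 47 mm apart, and next to place 4 the main switch. To its left a carton (142 mm high, y over 0.09) holds a cryostat 430 mm tall
- place_1 (a point): relay place at the box's +y end: nominal centre of the top of its blue key when not pressed, 83 mm above the bench. The relays do not sit equally deep on the rail, so the real top lies up to 2 mm above or below this point. Key: round blue cap, 17 mm across, 6 mm thick, on an 11 mm stem, its top 14 mm above the relay's top; it moves straight down
- place_2 (a point): the same for the second place (47 mm further to the box's -y)
- place_3 (a point): the same for the third place
- place_4 (a point): the same for the fourth place, next to the main switch
- key_a (a joint): travel of the tripped relay's key, m, 0 released, 0.009 fully in; it comes back when let go. Which place this relay has differs each time and is not told. Soft like the others for 2.2 mm, then its force climbs steeply from 2 N to a peak near 9 N at 3.5 mm, falls off, and at 5.5 mm it snaps and feels soft again (under 3 N); from 7.9 mm it is hard against its stop
- key_b (a joint): travel of a healthy relay's key, m, 0 released, 0.009 fully in; its place differs each time and is not told. It feels a soft spring only: 1.6 N at first and 0.2 N more per mm; it comes back when let go. Deeper than 5 mm it trips its relay
- key_c (a joint): the same for the key of another healthy relay
- key_d (a joint): the same for the key of the third healthy relay
- latch (a joint): over-centre latch inside the tripped relay, unseen, m: 0 tripped, about 0.0058 reset. The key meets it after 2.2 mm of key travel; once pushed past 0.0033 it snaps on to 0.0058 by itself and stays
- main_switch (a joint): angle of the red main switch, rad: about 0 off (bar 0.525 rad anticlockwise of the box's x axis seen from above), grows clockwise, 1.05 at its stop = on (bar 0.525 rad clockwise of that axis); it stays where it is left (friction about 0.06 N m)
- main_switch_grip (a point): on the axis of the red main switch, at the height to grip: its bar is 14 mm thick, 36 mm long, stands 30 mm high above a 38 mm disc, and ends 7 mm above this point. The point turns with the switch; its x axis runs along the bar
- screw_tray: round steel tray with small screws, 99 mm across, 13 mm high, loose bystander; origin at the centre of its underside
- driver_yellow: screwdriver with a yellow handle, 150 mm long along its y, 22 mm thick, loose bystander; origin at the centre of its underside
- marker_1: black marker pen, 126 mm long along its y, 12 mm thick, loose bystander; origin at the centre of its underside

How it is judged:
By the outcome, as a careful person would: the job done as asked, in the order asked, and still so for the second after the job is handed in, with the robot touching nothing.
It also fails if it takes over 72 s, if anything falls off the work surface, if the arm or the gripper's body presses on something with over 40 N, if the wrist force passes 120 N, or if a joint passes its speed limit or range.

## Working session

There is one attempt and no reset: what is moved stays moved. The work goes in short steps, Python scripts to look and compute and a shell command to move; the robot and the scene stay as the last step left them, time stands still between calls to the robot, and variables do not carry over. Pictures are saved under pics/ and viewed, at most 10 in all, crops included, and the job is handed in when it is done.

```bash
mkdir -p pics; python3 - <<'E'
from workcell import *
import cv2
for n in ("top","side"):
    cv2.imwrite(f"pics/{n}0.png",read_camera(n)[:,:,::-1])
    c=get_calibration(n);print(n,c)
s=state();print(s["clock"],s["eef_pos"],s["tool_rot"],s["contact_force"],s["grip_width"])
E
```

```text
top {'fx': 537.6544778395137, 'fy': 537.6544778395137, 'cx': 316.66285795105273, 'cy': 243.2027639272921, 'rvec': array([ 2.18701328, -2.18497958,  0.10111527]), 'tvec': array([-0.17330437,  0.51941643,  1.21782994])}
side {'fx': 453.55506170024904, 'fy': 453.55506170024904, 'cx': 322.6358879016733, 'cy': 242.0539324169749, 'rvec': array([ 0.2088973 , -2.69530059,  1.44598306]), 'tvec': array([0.49883985, 0.22057937, 0.79405091])}
0.1 [ 0.18689023 -0.51676266  0.21791434] [[ 9.40464036e-01  3.39893117e-01 -2.55002022e-04]
 [ 3.39893074e-01 -9.40462711e-01  1.60866574e-03]
 [ 3.06954520e-04 -1.59956569e-03 -9.99998674e-01]] [ 0.09084872 -0.3971646  -0.25899225] 0.09294904549051397
```

View pics/top0.png

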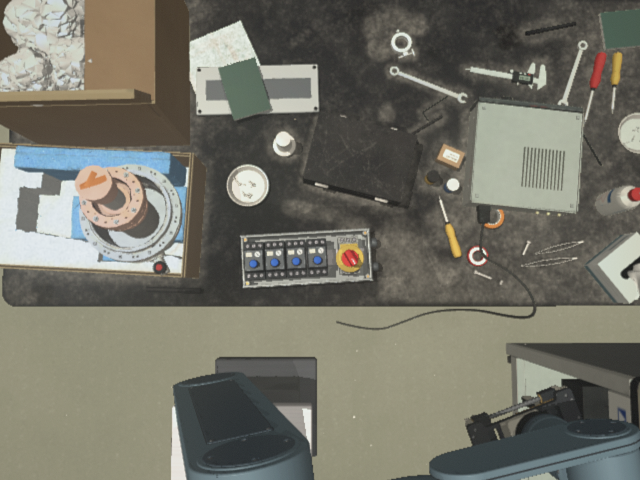

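View pics/side0.png

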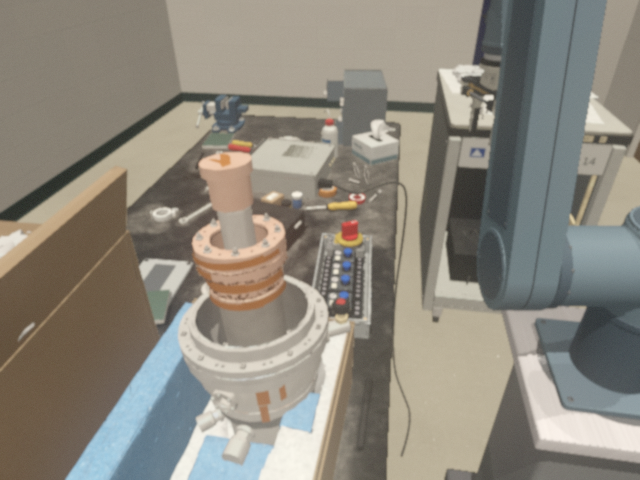

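Keys in the top view lie at about (253,264), (274,262), (296,262) and (318,261), and the red switch at (350,258). The side view shows the row beside the cryostat. Next I'll turn these pixels into positions.

```bash
cat > h.py <<'E'
from workcell import *
import cv2, numpy as np
def cam(n): 
    c=get_calibration(n); K=np.array([[c["fx"],0,c["cx"]],[0,c["fy"],c["cy"]],[0,0,1]])
    return K,cv2.Rodrigues(np.array(c["rvec"]))[0],np.array(c["tvec"]).ravel()
def ray(n,uv,z,C=None):
    K,R,t=C or cam(n); d=R.T@np.linalg.inv(K)@np.array([*uv,1.]); o=-R.T@t
    return o+d*(z-o[2])/d[2]
def blobs(im,lo,hi,amin=15):
    hsv=cv2.cvtColor(im,cv2.COLOR_RGB2HSV); m=cv2.inRange(hsv,lo,hi)
    n,_,st,ce=cv2.connectedComponentsWithStats(m)
    return [(ce[i],st[i]) for i in range(1,n) if st[i][4]>=amin]
BLUE=((105,130,50),(125,255,255)); RED=((0,170,90),(7,255,255)); YEL=((18,150,90),(35,255,255))
E
python3 - <<'E'
from h import *
im=cv2.imread("pics/top0.png")[:,:,::-1].copy()
for nm,r,z in(("blue",BLUE,.083),("red",RED,.09),("yel",YEL,.06)):
    for c,s in blobs(im,*r):
        if 235<c[0]<380 and 225<c[1]<290: print(nm,c.round(1),s,ray("top",c,z).round(4))
for uv in((242,236),(369,230),(372,280),(246,288)): print(uv,ray("top",uv,.045).round(4))
for uv in((200,275),(185,275)): print("carton",ray("top",uv,.142).round(3))
cv2.imwrite("pics/topc.png",cv2.resize(im[215:300,225:395][:,:,::-1],None,fx=4,fy=4,interpolation=cv2.INTER_CUBIC))
E
```

```text
blue [317.  259.8] [314 257   7   7  41] [ 0.4783 -0.1728  0.083 ]
blue [274.2 262.1] [271 259   7   7  42] [ 0.4732 -0.0794  0.083 ]
blue [295.8 261. ] [293 258   7   7  41] [ 0.4756 -0.1264  0.083 ]
blue [253.  263.2] [250 260   7   7  41] [ 0.4706 -0.0332  0.083 ]
red [350.8 254.5] [347 250  10  12  28] [ 0.4895 -0.2464  0.09  ]
red [345.3 260.4] [343 254   7  12  36] [ 0.4767 -0.2343  0.09  ]
(242, 236) [ 0.5338 -0.0037  0.045 ]
(369, 230) [ 0.548  -0.2914  0.045 ]
(372, 280) [ 0.4347 -0.2973  0.045 ]
(246, 288) [ 0.4166 -0.014   0.045 ]
carton [0.444 0.07  0.142]
carton [0.444 0.101 0.142]
```

View pics/topc.png

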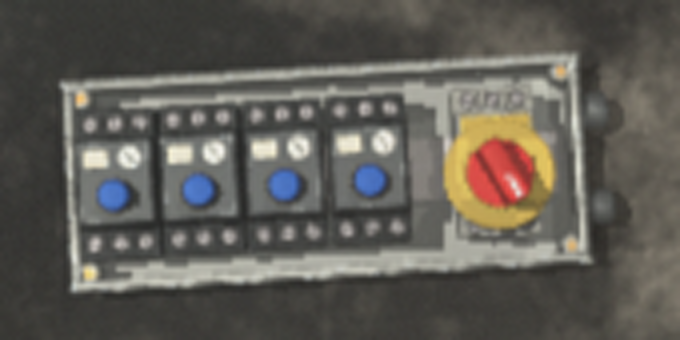

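The four keys run along y at x≈0.475, box yaw ≈ 0.055 rad. White dials sit on the +x side of the keys, and the switch axis is near pixel (350,259). I'll move above the row with the gripper shut and look with the wrist camera.

```bash
python3 -m jog '0.02 -0.013 -0.03 -0.08; 0.06 -0.039 -0.03 -0.22; 0.105 -0.068 -0.03 -0.38; 0.15 -0.097 -0.03 -0.54; 0.2 -0.13 -0.03 -0.7; 0.25 -0.16 -0.03 -0.86; 0.3 -0.19 -0.03 -1.02; 0.345 -0.222 -0.03 -1.16; 0.38 -0.245 -0.03 -1.25; 0.399 -0.257 -0.03 -1.28; 0.399 -0.257 -0.03 -1.28; 0.399 -0.257 -0.03 -1.28' 0 20
python3 - <<'E'
from h import *
s=state();print(s["clock"],s["q"],s["eef_pos"],s["tool_rot"])
C=cam("wrist"); im=read_camera("wrist"); np.savez("w1.npz",K=C[0],R=C[1],t=C[2]); cv2.imwrite("pics/w1.png",im[:,:,::-1])
print("cam pos",-C[1].T@C[2])
E
```

```text
clock: 1.6
eef_pos: [0.4743, -0.1404, 0.2483]
tool_rot: [[-0.056, 0.998, -0.001], [0.998, 0.056, -0.0], [-0.0, -0.001, -1.0]]
contact_force: [-0.1, 0.8, -0.2]
grip_width: 0.0007
gripper_force: 0.0
1.6 [-5.13187988e-01  1.39436616e-01  1.61195583e+00 -5.44952611e-04
  1.39100663e+00 -5.68631678e-01] [ 0.4743327  -0.14035349  0.24833711] [[-5.55128133e-02  9.98457508e-01 -9.65753648e-04]
 [ 9.98457975e-01  5.55127704e-02 -7.11963404e-05]
 [-1.74748601e-05 -9.68216741e-04 -9.99999531e-01]]
cam pos [ 0.46953121 -0.05919643  0.41482723]
```

View pics/w1.png

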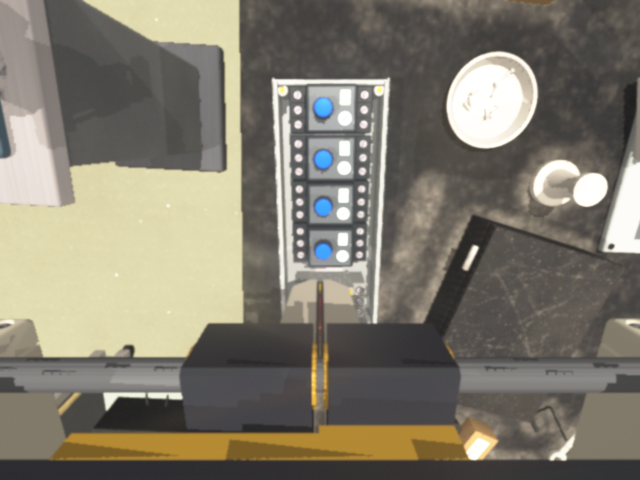

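The wrist view shows the keys at about (323,107), (323,159), (323,206) and (323,251), with the switch hidden behind the gripper.

```bash
python3 - <<'E'
from h import *
im=cv2.imread("pics/w1.png")[:,:,::-1].copy(); d=np.load("w1.npz"); C=(d["K"],d["R"],d["t"])
T=np.array([0.4743327,-0.14035349,0.24833711]); R=state()["tool_rot"]
P=[]
for c,s in blobs(im,*BLUE):
    if 290<c[0]<350 and 90<c[1]<270:
        p=ray("",c,.083,C); P.append(p); print(c.round(1),s,p.round(4),"tool shift",(np.array(R).T@(p-T)).round(4))
P=np.array(P); v=P[0]-P[-1]; print(np.linalg.norm(v)/3, np.arctan2(-v[0],v[1]))
E
```

```text
[322.7 108.7] [314  98  19  20  97] [ 0.4706 -0.0331  0.083 ] tool shift [0.1073 0.0023 0.1653]
[322.6 159.8] [314 150  18  19 108] [ 0.4732 -0.0788  0.083 ] tool shift [0.0615 0.0023 0.1653]
[322.8 206.8] [315 198  17  18 104] [ 0.476  -0.1246  0.083 ] tool shift [0.0157 0.0027 0.1653]
[322.5 250.6] [315 243  17  16 114] [ 0.4784 -0.1707  0.083 ] tool shift [-0.0305  0.0026  0.1653]
0.045948989885648356 0.05665508909431907
```

```bash
python3 -m jog '-0.01 0.001 0 0; -0.031 0.0025 0.02 0; -0.031 0.0025 0.06 0; -0.031 0.0025 0.105 0; -0.031 0.0025 0.14 0; -0.031 0.0025 0.156 0; -0.031 0.0025 0.160 0;-0.031 0.0025 0.160 0;-0.031 0.0025 0.160 0'
```

```text
clock: 2.78
eef_pos: [0.4797, -0.1715, 0.0897]
tool_rot: [[-0.056, 0.998, 0.002], [0.998, 0.056, -0.001], [-0.001, 0.002, -1.0]]
contact_force: [0.6, 0.7, 1.0]
grip_width: 0.0006
gripper_force: 0.0
```

```bash
python3 -m jog '0 0 0.001 0;0 0 0.002 0;0 0 0.002 0'; python3 -m jog '0 0 0.0005 0;0 0 0.001 0;0 0 0.001 0' ; python3 -m jog '0 0 0.0005 0;0 0 0.001 0;0 0 0.001 0'
```

```text
clock: 3.15
eef_pos: [0.4791, -0.1707, 0.0867]
tool_rot: [[-0.056, 0.998, 0.0], [0.998, 0.056, -0.0], [-0.0, 0.0, -1.0]]
contact_force: [0.0, 0.3, 0.3]
grip_width: 0.0002
gripper_force: 0.0
clock: 3.52
eef_pos: [0.479, -0.1707, 0.0856]
tool_rot: [[-0.056, 0.998, -0.0], [0.998, 0.056, 0.0], [0.0, -0.0, -1.0]]
contact_force: [0.4, -0.0, -0.3]
grip_width: 0.0008
gripper_force: 0.0
clock: 3.9
eef_pos: [0.4791, -0.1707, 0.0846]
tool_rot: [[-0.056, 0.998, -0.0], [0.998, 0.056, 0.0], [0.0, -0.0, -1.0]]
contact_force: [-0.1, 0.5, 0.1]
grip_width: 0.0005
gripper_force: 0.0
```

```bash
for i in 1; do python3 -m jog '0 0 0.0005 0;0 0 0.001 0;0 0 0.001 0' | sed -n '2p;4p'; python3 -m jog '0 0 0.0005 0;0 0 0.001 0;0 0 0.001 0'| sed -n '2p;4p'; done
```

```text
eef_pos: [0.479, -0.1707, 0.0836]
contact_force: [0.7, 0.1, 0.4]
eef_pos: [0.4791, -0.1707, 0.0828]
contact_force: [-0.4, 0.4, 2.2]
```

```bash
python3 -m jog '0 0 0.0005 0;0 0 0.001 0;0 0 0.001 0' | sed -n '2p;4p'; python3 -m jog '0 0 0.0005 0;0 0 0.001 0;0 0 0.001 0'| sed -n '2p;4p'
```

```text
eef_pos: [0.4791, -0.1708, 0.0817]
contact_force: [-0.7, 0.4, 2.0]
eef_pos: [0.4791, -0.1708, 0.0806]
contact_force: [-0.0, 0.3, 1.8]
```

```bash
python3 -m jog '0 0 0.0004 0;0 0 0.0008 0;0 0 0.0008 0' | sed -n '2p;4p'
```

```text
eef_pos: [0.4791, -0.1708, 0.0798]
contact_force: [-0.7, 0.3, 2.4]
```

Place 4 stays soft through at least 3 mm of travel, so that relay is healthy. Next is place 3.

```bash
python3 -m jog '0 0 -0.003 0;0 0 -0.01 0;0.015 0 -0.013 0;0.035 0 -0.013 0;0.0465 0 -0.013 0;0.0465 0 -0.009 0;0.0465 0 -0.0065 0;0.0465 0 -0.0055 0;0.0465 0 -0.0055 0;0.0465 0 -0.0055 0' | sed -n '2p;4p'; for k in 1; do python3 -m jog '0 0 0.0005 0;0 0 0.001 0;0 0 0.001 0' | sed -n '2p;4p';python3 -m jog '0 0 0.0005 0;0 0 0.001 0;0 0 0.001 0' | sed -n '2p;4p'; done
```

```text
eef_pos: [0.4765, -0.1247, 0.0853]
contact_force: [-0.4, -0.1, 1.2]
eef_pos: [0.4765, -0.1243, 0.0843]
contact_force: [0.3, -1.7, 0.1]
eef_pos: [0.4764, -0.1243, 0.0833]
contact_force: [-0.3, 0.7, 0.7]
```

```bash
python3 -m jog '0 0 0.0005 0;0 0 0.001 0;0 0 0.001 0' | sed -n '2p;4p';python3 -m jog '0 0 0.0005 0;0 0 0.001 0;0 0 0.001 0' | sed -n '2p;4p'
```

```text
eef_pos: [0.4765, -0.1243, 0.0824]
contact_force: [0.7, 0.3, 1.5]
eef_pos: [0.4765, -0.1243, 0.0813]
contact_force: [-0.4, 0.6, 2.2]
```

```bash
python3 -m jog '0 0 0.0005 0;0 0 0.001 0;0 0 0.001 0' | sed -n '2p;4p';python3 -m jog '0 0 0.0005 0;0 0 0.0009 0;0 0 0.0009 0' | sed -n '2p;4p'
```

```text
eef_pos: [0.4765, -0.1243, 0.0803]
contact_force: [-0.7, 0.7, 2.9]
eef_pos: [0.4765, -0.1243, 0.0794]
contact_force: [-1.0, 0.1, 1.7]
```

Place 3 is soft at 3 mm or more, so it is healthy too. Next is place 2.

```bash
python3 -m jog '0 0 -0.003 0;0 0 -0.01 0;0.015 0 -0.013 0;0.035 0 -0.013 0;0.046 0 -0.013 0;0.046 0 -0.009 0;0.046 0 -0.0065 0;0.046 0 -0.0055 0;0.046 0 -0.0055 0;0.046 0 -0.0055 0' | sed -n '2p;4p'; for k in 1; do python3 -m jog '0 0 0.0005 0;0 0 0.001 0;0 0 0.001 0' | sed -n '2p;4p';python3 -m jog '0 0 0.0005 0;0 0 0.001 0;0 0 0.001 0' | sed -n '2p;4p'; done
```

```text
eef_pos: [0.474, -0.0787, 0.0849]
contact_force: [0.4, 1.0, -0.5]
eef_pos: [0.474, -0.0786, 0.0841]
contact_force: [-1.1, 0.5, 1.9]
eef_pos: [0.474, -0.0785, 0.083]
contact_force: [-0.3, -1.2, 0.8]
```

```bash
python3 -m jog '0 0 0 0'| sed -n '2p;4p'; python3 -m jog '0 0 0.0004 0;0 0 0.0008 0;0 0 0.0008 0' | sed -n '2p;4p';python3 -m jog '0 0 0.0008 0' | sed -n '2p;4p'
```

```text
eef_pos: [0.474, -0.0785, 0.083]
contact_force: [0.4, -0.8, 1.4]
eef_pos: [0.474, -0.0785, 0.0822]
contact_force: [-0.7, -1.7, 2.1]
eef_pos: [0.474, -0.0785, 0.0814]
contact_force: [0.1, -1.4, 2.4]
```

```bash
python3 -m jog '0 0 0.0004 0;0 0 0.0007 0' | sed -n '2p;4p';python3 -m jog '0 0 0 0' | sed -n '2p;4p'
```

```text
eef_pos: [0.474, -0.0785, 0.0807]
contact_force: [-0.4, -1.9, 1.9]
eef_pos: [0.474, -0.0785, 0.0807]
contact_force: [0.6, -2.2, 2.5]
```

```bash
python3 -m jog '0 0 0.0002 0;0 0 0.0004 0' | sed -n '2p;4p';python3 -m jog '0 0 0 0' | sed -n '2p;4p'
```

```text
eef_pos: [0.474, -0.0785, 0.0803]
contact_force: [-0.0, -1.9, 2.2]
eef_pos: [0.474, -0.0784, 0.0803]
contact_force: [0.1, -1.8, 1.5]
```

Place 2 stays soft as well, so that relay is healthy. I'll lift, check the side force, then go to place 1.

```bash
python3 -m jog '0 0 -0.003 0;0 0 -0.01 0;0 0 -0.013 0;0 0 -0.013 0' | sed -n '1,2p;4p'; python3 -m jog '0.01 0 0 0;0.025 0 0 0;0.04 0 0 0;0.046 0 0 0;0.046 0 0.004 0;0.046 0 0.007 0;0.046 0 0.0075 0;0.046 0 0.0075 0' | sed -n '1,2p;4p'; python3 -m jog '0 0 0 0' | sed -n '1,2p;4p'
```

```text
clock: 13.15
eef_pos: [0.4739, -0.0782, 0.0935]
contact_force: [0.9, -0.1, -0.6]
clock: 14.15
eef_pos: [0.4713, -0.0328, 0.0857]
contact_force: [-0.4, -0.1, -0.7]
clock: 14.28
eef_pos: [0.4714, -0.0327, 0.0858]
contact_force: [0.3, -0.1, -0.3]
```

```bash
for k in 1; do python3 -m jog '0 0 0.0005 0;0 0 0.001 0;0 0 0.001 0' | sed -n '2p;4p';python3 -m jog '0 0 0.0005 0;0 0 0.001 0;0 0 0.001 0' | sed -n '2p;4p';python3 -m jog '0 0 0.0005 0;0 0 0.001 0;0 0 0.001 0' | sed -n '2p;4p';python3 -m jog '0 0 0.0005 0;0 0 0.001 0;0 0 0.001 0' | sed -n '2p;4p'; done
```

```text
eef_pos: [0.4713, -0.0325, 0.0847]
contact_force: [-0.4, -0.2, -0.2]
eef_pos: [0.4713, -0.0324, 0.0837]
contact_force: [0.4, 0.5, -0.5]
eef_pos: [0.4713, -0.0324, 0.0827]
contact_force: [-0.7, -0.2, 0.0]
eef_pos: [0.4713, -0.0325, 0.0817]
contact_force: [0.4, 0.3, 0.4]
```

```bash
python3 -m jog '0 0 0.0005 0;0 0 0.001 0;0 0 0.001 0' | sed -n '2p;4p';python3 -m jog '0 0 0.0005 0;0 0 0.001 0;0 0 0.001 0' | sed -n '2p;4p'
```

```text
eef_pos: [0.4714, -0.0325, 0.0808]
contact_force: [-0.8, 0.5, 1.4]
eef_pos: [0.4714, -0.0325, 0.0797]
contact_force: [-0.8, -0.7, 1.9]
```

```bash
python3 -m jog '0 0 0.0005 0;0 0 0.001 0;0 0 0.001 0' | sed -n '2p;4p'
```

```text
eef_pos: [0.4714, -0.0325, 0.0789]
contact_force: [0.3, 0.4, 3.2]
```

```bash
for s in 1; do python3 -m jog '0 0 0.0005 0;0 0 0.0005 0' | sed -n '2p;4p';python3 -m jog '0 0 0.0005 0;0 0 0.0005 0' | sed -n '2p;4p';python3 -m jog '0 0 0.0005 0;0 0 0.0005 0' | sed -n '2p;4p'; done
```

```text
eef_pos: [0.4714, -0.0325, 0.0786]
contact_force: [-1.5, 1.1, 7.4]
eef_pos: [0.4714, -0.0325, 0.0782]
contact_force: [-1.5, 0.1, 8.1]
eef_pos: [0.4714, -0.0325, 0.0777]
contact_force: [-2.4, 1.2, 8.1]
```

Place 1 is stiff, so it is the tripped relay. I'll continue gently through the snap.

```bash
for s in 1; do python3 -m jog '0 0 0.0005 0;0 0 0.0005 0' | sed -n '2p;4p';python3 -m jog '0 0 0.0005 0;0 0 0.0005 0' | sed -n '2p;4p';python3 -m jog '0 0 0.0004 0;0 0 0.0004 0' | sed -n '2p;4p'; done
```

```text
eef_pos: [0.4714, -0.0325, 0.0771]
contact_force: [-1.8, -0.1, 6.9]
eef_pos: [0.4714, -0.0325, 0.0764]
contact_force: [-0.9, 0.8, 3.9]
eef_pos: [0.4714, -0.0325, 0.0757]
contact_force: [-1.2, 0.6, 2.2]
```

```bash
python3 -m jog '0 0 0.0004 0;0 0 0.0004 0' | sed -n '2p;4p';python3 -m jog '0 0 0.0004 0;0 0 0.0004 0' | sed -n '2p;4p'
```

```text
eef_pos: [0.4714, -0.0325, 0.0754]
contact_force: [-0.7, 0.5, 3.1]
eef_pos: [0.4714, -0.0325, 0.075]
contact_force: [0.2, -0.1, 2.4]
```

```bash
python3 -m jog '0 0 -0.002 0;0 0 -0.006 0;0 0 -0.011 0;0 0 -0.013 0;0 0 -0.013 0;0 0 -0.013 0' | sed -n '1,2p;4p';python3 -m jog '0 0 0.004 0;0 0 0.007 0;0 0 0.0085 0;0 0 0.0096 0;0 0 0.0096 0;0 0 0.0096 0' | sed -n '2p;4p'; python3 -m jog '0 0 0 0' | sed -n '2p;4p'
```

```text
clock: 19.65
eef_pos: [0.4712, -0.0324, 0.0879]
contact_force: [0.4, 0.7, 1.0]
eef_pos: [0.4712, -0.0324, 0.0785]
contact_force: [-1.4, 0.5, 1.9]
eef_pos: [0.4712, -0.0324, 0.0785]
contact_force: [-1.2, 0.1, 2.0]
```

At 0.0785 the key is now soft (2 N, against 7.4 N before), so the snap is confirmed. I'll go up and view the switch from two positions.

```bash
cat > shot.py <<'E'
import sys
from h import *
n=sys.argv[1]; s=state(); C=cam("wrist"); im=read_camera("wrist")
np.savez(n+".npz",K=C[0],R=C[1],t=C[2],T=s["eef_pos"],Q=s["tool_rot"]); cv2.imwrite(f"pics/{n}.png",im[:,:,::-1]); print(s["clock"],s["eef_pos"])
for nm,r in(("red",RED),("yel",YEL)):
    for c,st in blobs(im,*r,40): print(nm,c.round(1),st)
E
python3 -m jog '0 0 -0.01 0;0 0 -0.04 0;-0.03 0.002 -0.09 0;-0.08 0.004 -0.14 0;-0.13 0.006 -0.165 0;-0.18 0.006 -0.165 0;-0.21 0.006 -0.165 0;-0.22 0.006 -0.165 0;-0.22 0.006 -0.165 0;-0.22 0.006 -0.165 0;-0.22 0.006 -0.165 0' | sed -n '1,2p;4p'; python3 shot.py w2
python3 -m jog '-0.02 0 0 0;-0.06 0 0 0;-0.08 0 0 0;-0.08 0 0 0;-0.08 0 0 0;-0.08 0 0 0' | sed -n '1,2p;4p'; python3 shot.py w3
python3 -c "
import cv2,numpy as np
a=cv2.imread('pics/w2.png')[100:400,160:480];b=cv2.imread('pics/w3.png')[100:400,160:480];cv2.imwrite('pics/w23.png',np.hstack([a,b]))"
```

```text
clock: 21.9
eef_pos: [0.4898, -0.2505, 0.2437]
contact_force: [0.5, -0.3, -0.5]
21.9 [ 0.48975877 -0.25053525  0.24365762]
red [313.4 214.4] [296 198  36  37 911]
yel [316.8 210.6] [ 285  184   61   59 1688]
yel [449.8 346.6] [444 340  13  15  84]
yel [313.6 376.4] [312 345   5  65 242]
yel [325.6 376.3] [323 345   6  64 221]
yel [271.  444.7] [   51   426   416    34 11681]
clock: 22.7
eef_pos: [0.4942, -0.3306, 0.2436]
contact_force: [0.3, -0.4, -0.1]
22.7 [ 0.49417319 -0.33063786  0.24360486]
red [314.3 131.3] [ 294  113   39   39 1068]
yel [315.7 130.6] [ 283   98   65   67 2109]
yel [450.1 294.7] [442 288  21  18 204]
yel [363.5 319.4] [359 316  10   8  66]
yel [313.7 375.3] [312 344   5  65 238]
yel [325.5 375.3] [323 346   5  63 152]
yel [268.8 444.7] [   52   425   411    35 11487]
```

View pics/w23.png

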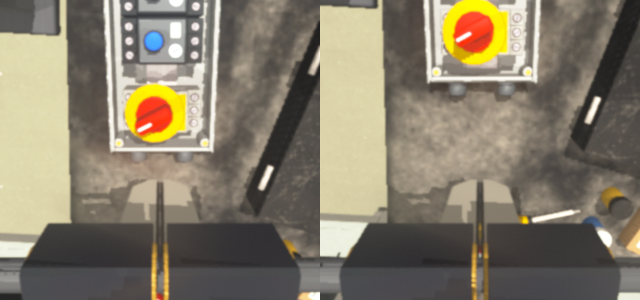

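Left crop shows the switch at about (314,214) and right at (314,131). I'll zoom in for the bar ends.

```bash
python3 - <<'E'
import cv2,numpy as np
a=cv2.imread('pics/w2.png')[180:250,280:350];b=cv2.imread('pics/w3.png')[95:165,280:350]
cv2.imwrite('pics/z.png',np.hstack([cv2.resize(i,(400,400),interpolation=cv2.INTER_CUBIC) for i in(a,b)]))
from h import *
def tri(u,v):
    Ps=[];
    for n in("w2","w3"):
        d=np.load(n+".npz"); Ps.append(d["K"]@np.c_[d["R"],d["t"]])
    X=cv2.triangulatePoints(Ps[0],Ps[1],np.array(u,float).reshape(2,1),np.array(v,float).reshape(2,1)); return (X[:3]/X[3]).ravel()
print("red",tri((313.4,214.4),(314.3,131.3)).round(4),"yel",tri((316.8,210.6),(315.7,130.6)).round(4))
E
```

```text
red [ 0.4832 -0.2435  0.076 ] yel [ 0.4854 -0.2424  0.0617]
```

View pics/z.png

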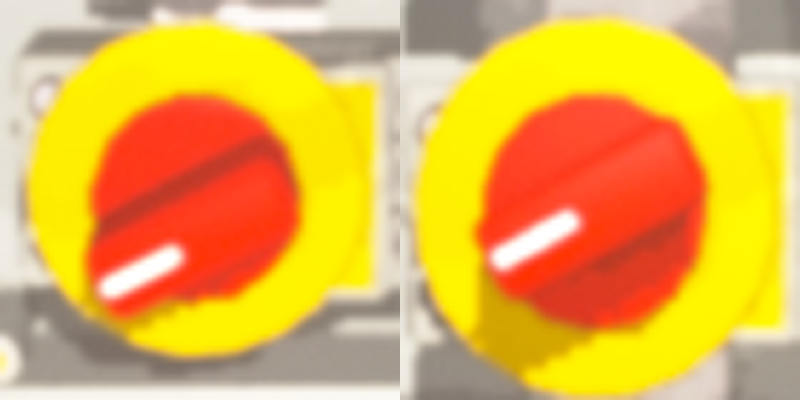

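```bash
python3 - <<'E'
from h import *
Ps=[]
for n in("w2","w3"):
    d=np.load(n+".npz"); Ps.append(d["K"]@np.c_[d["R"],d["t"]])
Q=d["Q"];T=d["T"]
def tri(u,v):
    f=lambda p,o:(np.array(p,float)/(400/70)+o).reshape(2,1)
    X=cv2.triangulatePoints(Ps[0],Ps[1],f(u,np.array([280,180])),f(v,np.array([280,95]))); return (X[:3]/X[3]).ravel()
for nm,u,v in(("mark lo",(100,292),(92,264)),("mark hi",(182,250),(178,215)),("far corner",(266,135),(270,122)),("yel c",(195,188),(192,205))):
    p=tri(u,v); print(nm,p.round(4),(Q.T@(p-T)).round(4))
E
```

```text
mark lo [ 0.469  -0.253   0.1082] [ 0.0789 -0.0208  0.1354]
mark hi [ 0.4817 -0.2453  0.1082] [ 0.0859 -0.0076  0.1355]
far corner [ 0.4949 -0.23    0.0849] [0.1003 0.0065 0.1587]
yel c [ 0.4831 -0.243   0.071 ] [ 0.0881 -0.0061  0.1727]
```

The mark on the bar top lies at z≈0.108 and the switch axis at about (0.483,-0.2435); the bar angle matches 0.58 rad. I'll approach with half-open fingers, turned +1.046.

```bash
python3 -m jog '0.02 -0.001 0 0.15;0.05 -0.003 0.01 0.3;0.075 -0.005 0.04 0.47;0.0875 -0.006 0.07 0.64;0.0875 -0.006 0.09 0.8;0.0875 -0.006 0.1 0.95;0.0875 -0.006 0.1 1.046;0.0875 -0.006 0.1 1.046;0.0875 -0.006 0.1 1.046' 0.5 20; python3 -m jog '0 0 0.01 0;0 0 0.03 0;0 0 0.05 0;0 0 0.058 0;0 0 0.06 0;0 0 0.06 0;0 0 0.06 0'
```

```text
clock: 23.88
eef_pos: [0.4834, -0.2444, 0.1438]
tool_rot: [[0.835, 0.551, 0.0], [0.551, -0.835, -0.0], [0.0, 0.001, -1.0]]
contact_force: [-0.3, 0.1, -1.2]
grip_width: 0.0463
gripper_force: 0.0
clock: 24.75
eef_pos: [0.4837, -0.245, 0.0841]
tool_rot: [[0.836, 0.549, 0.001], [0.549, -0.836, -0.001], [0.0, 0.001, -1.0]]
contact_force: [0.5, -0.4, -0.5]
grip_width: 0.047
gripper_force: 0.0
```

```bash
python3 -m jog '0.0005 -0.0012 0 0;0.0005 -0.0012 0 0;0.0005 -0.0012 0 0;0.0005 -0.0012 0 0;0.0005 -0.0012 0 0;0.0005 -0.0012 0 0' 0 15; python3 shot.py w4 | head -3; python3 -c "
from workcell import *;print(state()['wrist_torque'])"
```

```text
clock: 25.5
eef_pos: [0.4834, -0.244, 0.0836]
tool_rot: [[0.836, 0.549, 0.001], [0.549, -0.836, -0.001], [0.0, 0.001, -1.0]]
contact_force: [2.0, -3.8, -1.0]
grip_width: 0.0139
gripper_force: 14.9
25.5 [ 0.48342295 -0.24399548  0.08359237]
red [319.6 294.9] [ 289  257   63   91 2661]
yel [323.5 255.6] [ 268  219  108   81 3642]
[-0.65057395 -0.35512526  0.01435833]
```

```bash
python3 -m jog '0 0.0006 0 0.05;0 0.0006 0 0.15;0 0.0006 0 0.25;0 0.0006 0 0.35;0 0.0006 0 0.45;0 0.0006 0 0.55;0 0.0006 0 0.65;0 0.0006 0 0.75;0 0.0006 0 0.84;0 0.0006 0 0.9;0 0.0006 0 0.94;0 0.0006 0 0.94'; python3 -c "
from workcell import *;print(state()['wrist_torque'])"
```

```text
clock: 27.05
eef_pos: [0.4835, -0.244, 0.0836]
tool_rot: [[0.936, -0.351, 0.0], [-0.351, -0.936, -0.0], [0.0, 0.0, -1.0]]
contact_force: [1.4, -2.4, -0.3]
grip_width: 0.0138
gripper_force: 14.9
[-0.40327707 -0.20535444 -0.02518525]
```

```bash
t(){ python3 -c "
from workcell import *;import numpy as np;s=state();print(s['wrist_torque'].round(3) if hasattr(s['wrist_torque'],'round') else s['wrist_torque'],np.arctan2(s['tool_rot'][1][0],s['tool_rot'][0][0]),s['grip_width'])"; }
python3 -m jog '0 0 0 0.04;0 0 0 0.08;0 0 0 0.08;0 0 0 0.08' >/dev/null; t
python3 -m jog '0 0 0 0.03;0 0 0 0.03;0 0 0 0.03' >/dev/null;t
python3 -m jog '0 0 0 0.03;0 0 0 0.03;0 0 0 0.03' | sed -n '1p;4p';t
```

```text
[-0.303 -0.261 -0.033] -0.43820090453112953 0.014091984179891003
[-0.414 -0.286  0.164] -0.46880918592317583 0.013809583953047112
clock: 28.3
contact_force: [1.7, -2.0, 2.2]
[-0.418 -0.185  0.312] -0.49898054538239706 0.01417429142516773
```

The torque rises at yaw -0.47, so the switch is at its stop. I'll release and retreat.

```bash
python3 -m jog '0 0 0 0;0 0 0 0;0 0 0 0;0 0 0 0;0 0 -0.01 0;0 0 -0.05 0;0 0 -0.1 0;0 0 -0.15 0;-0.03 0.03 -0.16 0;-0.08 0.05 -0.16 0;-0.11 0.06 -0.16 0;-0.11 0.06 -0.16 0' 0.5; python3 -m jog '0 0 0 0;0 0 0 0;0 0 0 0' ; python3 - <<'E'
from h import *
im=read_camera("top"); cv2.imwrite("pics/top1.png",im[:,:,::-1]); a=im[215:300,225:395]
b=cv2.imread("pics/top0.png"); 
cv2.imwrite("pics/end.png",np.vstack([im[:340,:,::-1],cv2.resize(a[:,:,::-1],(480,240),interpolation=cv2.INTER_CUBIC).repeat(1,0) if 0 else cv2.copyMakeBorder(cv2.resize(a[:,:,::-1],(480,240),interpolation=cv2.INTER_CUBIC),0,0,0,160,cv2.BORDER_CONSTANT)]))
E
```

```text
clock: 29.8
eef_pos: [0.3567, -0.2436, 0.2445]
tool_rot: [[0.877, -0.48, 0.001], [-0.48, -0.877, -0.001], [0.001, 0.001, -1.0]]
contact_force: [-0.8, -0.1, -0.3]
grip_width: 0.0468
gripper_force: 0.0
clock: 30.18
eef_pos: [0.3587, -0.2439, 0.2432]
tool_rot: [[0.878, -0.478, -0.0], [-0.478, -0.878, 0.0], [-0.0, -0.0, -1.0]]
contact_force: [-0.2, 0.5, -0.5]
grip_width: 0.0463
gripper_force: 0.0
```

View pics/end.png

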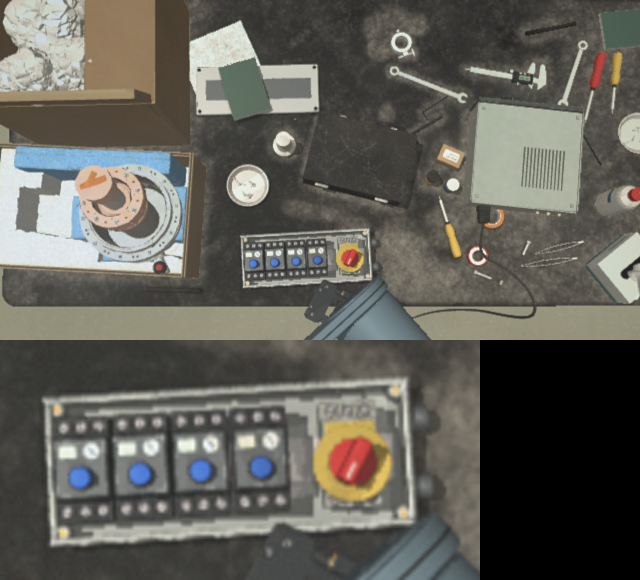

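The bar now leans the other way (on) at about (350,258). The tray, screwdriver and marker are unmoved and the arm is clear.

```bash
python3 -c "
from workcell import *;print(sign_off())"
```

```text
the job is handed in; nothing more can be done
None
```

The tripped relay was at place 1. I pressed its key until it snapped over, and a light second press confirmed it. The other three keys stayed soft and were let go before half way. The main switch was then turned clockwise to its stop, the bystanders are unmoved in the final picture, and the job was handed in at about 30 s.

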